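# Free the counter scale and weigh the tin

### The arm

A 6-joint arm with a two-finger parallel gripper is mounted at the origin on the work surface. World frame = base frame: x ahead of the robot, y to its left, z up, the work surface at z = 0. Lengths are in mm, angles in rad, forces in N, time in s.
With the tool pointing down it reaches from about 375 to 900 mm from the base axis. Payload 3.1 kg.
Tool frame: the origin (TCP) lies between the finger pads; the fingertips stand 8 mm ahead of it and the grasp point (between the pads) lies 11 mm behind it; z points along the fingers, y is the line along which they close (so a half turn about z gives the same grasp; the last joint's range is limited). The gripper opens to 87 mm and grips with 3 to 60 N. Pads are 19 mm wide; open, the fingers measure 117 mm over their backs; the gripper's body (75 mm by 190 mm) begins 51 mm behind the grasp point.
Start: joints at [-1.454, 0.527, 1.433, -0, 1.181, -0.178], TCP at [181.616, -598.007, 207.348] pointing down, gripper open.
Joint ranges: [-3.08, 3.08], [-0.75, 2.2], [0.22, 2.44], [-1.43, 4.57], [0, 2.65], [-2.85, 2.85]. Speed limits (rad/s): [2.79, 2.79, 3.14, 3.14, 3.14, 3.14].

### API

Orientations are given as a unit quaternion [w, x, y, z].
In Python, from bench import state, get_image, finish_job gives the robot as it stands. The module is installed in compiled form; this text tells all that it offers.
- The arm moves only by the tool play_rows, never from a script. Its argument "steps" is a list that holds one entry, the list of rows, each a list of 7 numbers: the shift along the tool's x, y, z in mm, then the turn, a rotation vector about the tool's x, y, z in degrees, then the finger opening in mm, from 0 to 87. In form: [[[x, y, z, rx, ry, rz, gripper], ...]]. A call has 1 to 12 rows; each row shifts and turns the commanded pose from where the row before left it, along the tool's axes as they then stand; what a row does not reach is not made up. A row lasts 1/12 s, in which the tool goes at most 41.7 mm and 7.16 degrees, less where a joint would pass 70% of its speed; a pose out of reach is approached as far as the arm can. A call with a gripper value outside its range is refused whole. The fingers move at their own pace and stop on an object; "force" is the grip in N (left out, the last holds). Time passes only in rows, so rows that do not move let the fingers close. It gives the time, the measured TCP pose, the force, the opening and the grip force at its end, in the units of the state.
- state(): the state, without advancing time (a new reading comes with each control period).
- get_image(name): name is "scene" or "side" or "wrist"; returns a dict with "img" (384x512x3 uint8, red, green, blue), "fx", "fy", "cx", "cy" (pixels), "extrinsics" (4x4, takes a point from camera to world coordinates). Camera axes: x right, y up, looking along -z (the intrinsics and any distortion apply to the point x, -y, -z); pixel columns grow to the right and rows downward; lengths in mm; the calibration is good to about 2 mm. A picture is of the moment at which its call begins. There is no depth.
- finish_job(): hands the job in; it is judged then, once.
The state is a dict: "clock": time; "q": joint angles; "qvel": joint speeds; "effort": joint torques, N m; "tcp_pos": TCP position; "tcp_rot": TCP orientation; "force": force on the tool from outside, world axes, zero at the start; "torque": the same for the moment, N m; "grip_width": opening from 0.0 (shut) to 1.0 (fully open); "finger_force": force on a finger pad.
Only numpy, scipy, OpenCV 4.12 (cv2) and the standard library are available. Lean on these libraries where they do the work, as an engineer would, in place of code of your own. Each camera call takes 0.05 s, during which the arm holds its last target. There are 200 camera calls.

### The job

The aluminium tin is to be weighed on the white counter scale. First, with the hold-down arm still down, slide the orange transport-lock grip fully home to the green end of its track; then swing the blue hold-down arm by its red handle up off the pan and right over onto its back stop; after that set the screw-top tin upright and gently in the middle of the pan and let go of it. Leave the other things where they stand.

Things in the scene. Friction and masses are not known exactly. Their poses are not given: they have to be found in the camera images.
- scale: white counter scale, fixed, 210 (x) x 240 (y) x 60 mm high. Origin: centre of its underside; front (-x, dial) towards the robot. On top: lock track along the front (at x -78 mm), behind it the round pan (centre x +25, y 0 mm); at the left (x +25, y +98) a grey forked post, 36 mm wide in x, up to z 135 mm, carries the hold-down arm.
- lock (a joint): orange transport-lock grip, sliding along the scale's y axis; 0 = at the red mark (locked, scale y +35 mm), 0.07 m = end stop at the green mark (free, scale y -35 mm). It stays where it is left; about 2 N to move.
- lock_top (a point): centre of the top face of the orange lock grip, 100 mm above the counter. The grip is 40 mm along the scale's x, 22 mm along its y and stands 36 mm high above the scale's 60 mm high deck.
- hold_down (a joint): blue hold-down arm, hinged about an axis along the scale's x; 0 = lying level over the pan, pointing to the scale's -y with its foot on the pan, 1.57 rad = upright, 2.1 rad = back stop, leaning outwards to the scale's +y. It falls to either side of upright by its own weight when let go.
- handle (a point): grip point on the red handle, a round bar 16 mm thick along the scale's x, sticking out from the arm's end to the +x side; the point is 45 mm from the arm's centre plane (free bar: 7 to 70 mm from it; arm 14 mm wide). Arm down: bar axis 125 mm above the counter, 45 mm above the pan. It goes round the hinge at a radius of 110 mm.
- hinge (a point): point on the hinge axis of the hold-down arm, 125 mm above the counter, in the plane in which the point handle swings.
- pan_middle (a point): centre of the top face of the scale's flat round steel pan, 150 mm across, 80 mm above the counter when empty; it moves with the pan.
- pan (a joint): the sprung pan: 0 = up (empty), sinks up to 0.012 m under load (the tin sinks it 6 to 12 mm).
- tin: aluminium tin with a steel screw-top lid, closed, 62 mm in diameter, 110 mm tall, about 0.3 to 0.5 kg. Origin: centre of its underside, z up.
- cup: orange plastic measuring cup with a handle, 80 mm across, 75 mm tall; leave alone. Origin: centre of its underside.
- bowl: brown ceramic lidded sugar bowl, 88 mm across, 90 mm tall; leave alone. Origin: centre of its underside.
- jar: amber glass jar with a yellow cap, 72 mm across, 120 mm tall; leave alone. Origin: centre of its underside.
- spoon: steel teaspoon, 140 mm long, lying at the far side; leave alone.
- mug: blue mug, 80 mm across, 90 mm tall, at the far side; leave alone. Origin: centre of its underside.
Mind the look-alikes: they are no part of the job. Of the things shaped like the tin, the aluminium one is meant.

How it is judged:
By the outcome, as a careful person would: the job done as asked, in the order asked, and still so for the second after the job is handed in, with the robot touching nothing.
It also fails if it takes over 72 s, if anything falls off the work surface, if the arm or the gripper's body presses on something with over 40 N, if the wrist force passes 120 N, or if a joint passes its speed limit or range.

## Working session

There is one attempt and no reset: what is moved stays moved. The work goes in short steps, Python scripts to look and compute and a tool call to move; the robot and the scene stay as the last step left them, time stands still between calls to the robot, and variables do not carry over. Pictures are saved under pics/ and viewed, at most 10 in all, crops included, and the job is handed in when it is done.

Besides the shell and the picture viewer there is one more tool, called as name(argument=value, ...) on one line, values as JSON. play_rows: Moves the arm, as the interface text tells. Its arguments: {"type":"object","properties":{"steps":{"type":"array","items":{"type":"array","items":{"type":"array","items":{"type":"number"}}}},"force":{"type":"number"}},"required":["steps"]}

```bash
mkdir -p pics
cat > h.py <<'E'
import numpy as np, cv2
from bench import state, get_image, finish_job
def shot(n,f):
    d=get_image(n); cv2.imwrite('pics/'+f,cv2.cvtColor(d['img'],cv2.COLOR_RGB2BGR)); return d
def ray(d,u,v):
    T=np.array(d['extrinsics']); c=np.array([(u-d['cx'])/d['fx'],-(v-d['cy'])/d['fy'],-1.])
    return T[:3,3],T[:3,:3]@c
def onz(d,u,v,z):
    o,r=ray(d,u,v); return o+r*(z-o[2])/r[2]
def proj(d,p):
    T=np.array(d['extrinsics']); c=T[:3,:3].T@(np.array(p)-T[:3,3]); return d['cx']+d['fx']*c[0]/-c[2], d['cy']+d['fy']*c[1]/c[2]
E
python3 - <<'E'
from h import *
import pickle
D={n:shot(n,n+'0.png') for n in('scene','side')}
pickle.dump(D,open('d0.pkl','wb'))
for n in D: print(n,D[n]['fx'],[k for k in D[n]],np.round(D[n]['extrinsics'],2))
a=np.hstack([cv2.imread(f'pics/{n}0.png') for n in D])
s=state();print(s['tcp_rot'],s['tcp_pos'],s['clock'])
E
```

```text
scene 360.40486511636374 ['img', 'fx', 'fy', 'cx', 'cy', 'extrinsics'] [[ 7.0000e-01 -4.7000e-01  5.4000e-01  9.7029e+02]
 [ 7.1000e-01  4.8000e-01 -5.1000e-01 -4.3315e+02]
 [-2.0000e-02  7.4000e-01  6.8000e-01  6.3607e+02]
 [ 0.0000e+00  0.0000e+00  0.0000e+00  1.0000e+00]]
side 407.3967654488052 ['img', 'fx', 'fy', 'cx', 'cy', 'extrinsics'] [[-9.9000e-01  8.0000e-02 -1.1000e-01  4.5084e+02]
 [-1.4000e-01 -6.5000e-01  7.5000e-01  8.0136e+02]
 [-1.0000e-02  7.6000e-01  6.5000e-01  8.2485e+02]
 [ 0.0000e+00  0.0000e+00  0.0000e+00  1.0000e+00]]
[-9.88052340e-04  9.89156057e-01  1.46864966e-01  1.59580413e-05] [ 181.52033442 -597.31708242  206.47755858] 0.1
```

View pics/scene0.png

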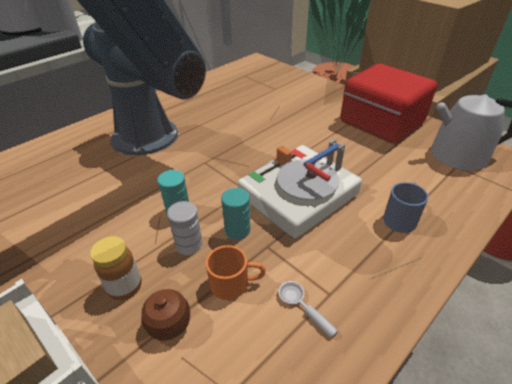

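View pics/side0.png

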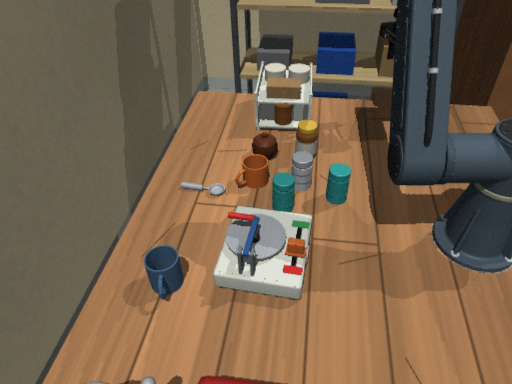

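The scene view shows one grey tin at (185,228) and two teal look-alikes at (173,190) and (236,214). In the side view the grey tin is at (302,171) and the teal ones at (284,192) and (338,184). The grey one is bare aluminium, so it fits the description. I'll confirm it in an enlarged crop together with the scale.

Run:
```python
from h import *
a=cv2.imread('pics/scene0.png')[130:260,150:370]; b=cv2.imread('pics/side0.png')[140:300,210:360]
a=cv2.resize(a,None,fx=3.4,fy=3.4,interpolation=3)[:, :]; b=cv2.resize(b,None,fx=4,fy=4,interpolation=3)
cv2.imwrite('pics/c1.png',a[:600,:800]); cv2.imwrite('pics/c2.png',b[:600])
```

```text
(no output)
```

View pics/c1.png

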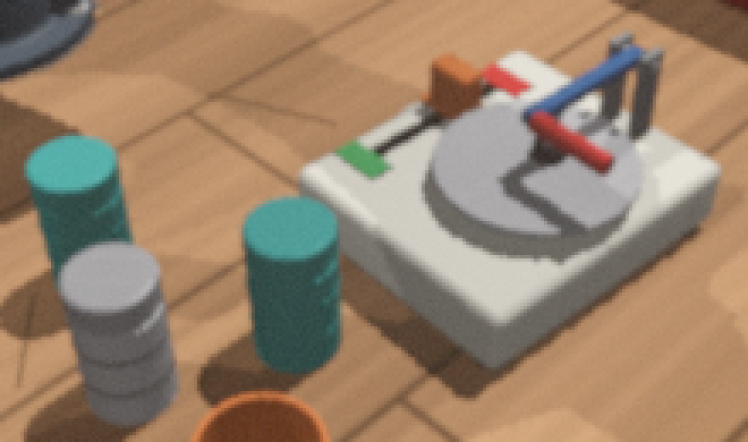

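View pics/c2.png

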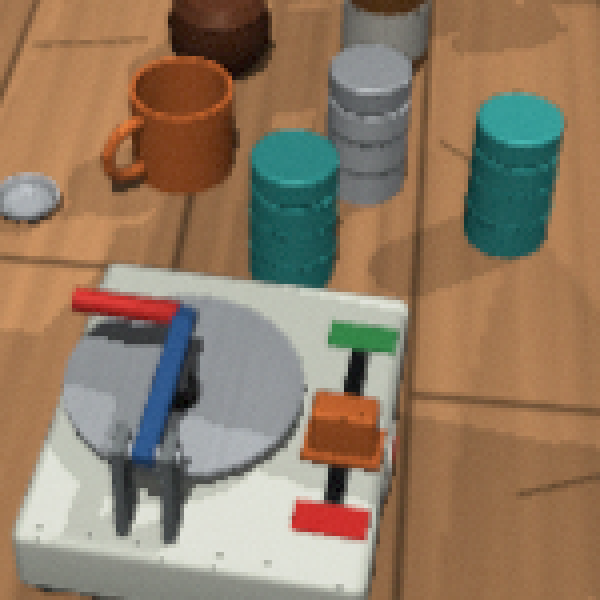

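The crops confirm the target: the grey banded tin has its top at side crop (370,68) and scene crop (110,275), and the two teal ones are painted look-alikes. The orange grip's top is at side crop (347,408), and the red handle runs from (75,300) to (178,312).

```bash
cat > m.py <<'E'
from h import *
import pickle
D=pickle.load(open('d0.pkl','rb'))
S=lambda u,v,z:np.round(onz(D['side'],210+u/4-.4,140+v/4-.4,z),1)
C=lambda u,v,z:np.round(onz(D['scene'],150+u/3.4-.4,130+v/3.4-.4,z),1)
print('tin',S(370,68,110),C(110,275,110))
print('teal1',S(295,157,110),C(292,229,110)); print('teal2',S(520,120,110),C(72,164,110))
print('pan',S(183,387,80),C(537,170,80))
print('lock top',S(347,408,96),C(456,75,96),S(347,408,100))
print('green',S(363,336,60),C(364,158,60)); print('red',S(331,520,60),C(506,79,60))
print('handle tip',S(75,300,125),C(607,158,125)); print('handle root',S(178,312,125),C(535,122,125))
for q in[(108,268),(405,300),(20,545),(368,585)]: print('corner',S(*q,60))
print(C(302,175,60),C(492,335,60),C(718,160,60))
print('cup',S(183,85,75))
print('fork',S(120,430,135),S(180,445,135))
E
python3 m.py
```

```text
tin [ 471.9 -168.9  110. ] [ 472.4 -173.2  110. ]
teal1 [516.8 -60.3 110. ] [521.2 -66.4 110. ]
teal2 [ 363.5 -120.1  110. ] [ 365.3 -127.5  110. ]
pan [566.6 132.3  80. ] [573.5 117.8  80. ]
lock top [465.3 151.1  96. ] [469.4 146.4  96. ] [465.2 154.7 100. ]
green [460.1  55.7  60. ] [458.5  58.7  60. ]
red [469.1 206.4  60. ] [468.5 208.9  60. ]
handle tip [635.6 110.4 125. ] [630.5 114.8 125. ]
handle root [571.6 112.8 125. ] [571.9 112.  125. ]
corner [636.5  12.9  60. ]
corner [434.6  19.1  60. ]
corner [644.9 246.7  60. ]
corner [445.  248.9  60. ]
[440.   13.1  60. ] [643.7  -9.4  60. ] [646.9 239.6  60. ]
cup [ 612.8 -177.8   75. ]
fork [588.1 217.7 135. ] [553.4 224.2 135. ]
```

Tin is at about (472,-171), the scale's yaw is about -3°, the lock grip at about (467,149), the pan at about (568,126) and the handle at about (611,111). These agree with the given sizes. Next I'll turn the tool to the scale's axes and set out.

play_rows(steps=[[[0, 0, -3, 0, 0, 6.8, 45], [0, 0, -3, 0, 0, 6.8, 45], [0, 0, -3, 0, 0, 6.4, 45], [20, -30, -5, 0, 0, 0, 45], [22, -30, -5, 0, 0, 0, 45], [24, -30, -5, 0, 0, 0, 45], [24, -30, -5, 0, 0, 0, 45], [24, -30, 0, 0, 0, 0, 45], [24, -30, 0, 0, 0, 0, 45], [24, -30, 0, 0, 0, 0, 45], [24, -30, 0, 0, 0, 0, 45], [24, -30, 0, 0, 0, 0, 45]]])

```text
clock: 1.1
tcp_pos: [406.7, -338.0, 236.1]
tcp_rot: [-0.0, 1.0, -0.027, -0.0]
force: [1.4, -0.7, 1.0]
grip_width: 0.517
finger_force: 0.0
```

play_rows(steps=[[[8, -36, 0, 0, 0, 0, 45], [8, -36, 0, 0, 0, 0, 45], [8, -36, 0, 0, 0, 0, 45], [8, -36, 0, 0, 0, 0, 45], [5, -36, 0, 0, 0, 0, 45], [0, -36, 0, 0, 0, 0, 45], [0, -36, 0, 0, 0, 0, 45], [0, -36, 0, 0, 0, 0, 45], [0, -36, 0, 0, 0, 0, 45], [0, -36, 0, 0, 0, 0, 45], [0, -36, 0, 0, 0, 0, 45], [0, -36, 0, 0, 0, 0, 45]]])

```text
clock: 2.1
tcp_pos: [465.8, 91.3, 236.2]
tcp_rot: [0.0, 1.0, -0.027, -0.0]
force: [0.5, -0.7, 0.9]
grip_width: 0.52
finger_force: 0.0
```

Run:
```python
from h import *
import pickle
d=shot('wrist','w1.png');pickle.dump(d,open('w1.pkl','wb'));print(np.round(d['extrinsics'],2),d['fx'],d['cx'],d['cy'],state()['tcp_pos'])
```

```text
[[-6.0000e-02  9.7000e-01  2.5000e-01  5.3335e+02]
 [-1.0000e+00 -5.0000e-02 -1.0000e-02  8.7960e+01]
 [-0.0000e+00 -2.5000e-01  9.7000e-01  4.1347e+02]
 [ 0.0000e+00  0.0000e+00  0.0000e+00  1.0000e+00]] 277.6095304540066 256.9395542600162 190.44072472913126 [465.46634484  97.31394773 236.26923594]
```

View pics/w1.png

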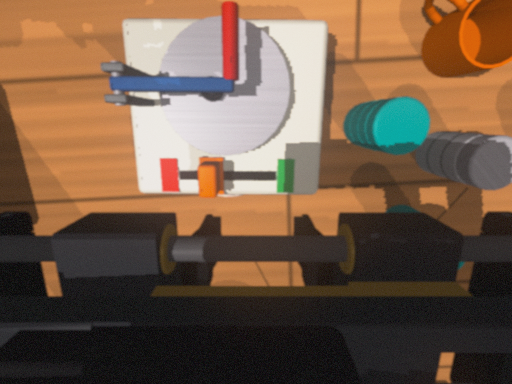

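The wrist view shows the orange grip at about (211,176), with the track between the red mark at (170,175) and the green mark at (285,175). The handle runs from (230,3) to (230,80), and the pan centre is near (226,86).

Run:
```python
from h import *
import pickle
d=pickle.load(open('w1.pkl','rb'));h=cv2.cvtColor(d['img'],cv2.COLOR_RGB2HSV)
def box(name,lo,hi,r,z):
    m=cv2.inRange(h,lo,hi); k=np.zeros_like(m);k[r[1]:r[3],r[0]:r[2]]=m[r[1]:r[3],r[0]:r[2]]
    ct=max(cv2.findContours(k,0,1)[0],key=cv2.contourArea); b=cv2.minAreaRect(ct); 
    P=[onz(d,*p,z)[:2] for p in cv2.boxPoints(b)]
    print(name,cv2.contourArea(ct),np.round(b[0],1),np.round(np.mean(P,0),1),np.round(P,0).tolist())
box('lock',(5,150,120),(16,255,255),(190,150,230,200),96)
box('red',(0,160,80),(4,255,255),(155,150,190,197),60)
box('green',(50,100,40),(85,255,255),(270,150,300,197),60)
box('handle',(0,160,80),(4,255,255),(215,0,245,85),125)
box('handle2',(170,160,80),(180,255,255),(215,0,245,85),125)
box('deck',(0,0,150),(180,50,255),(115,10,340,200),60)
box('blue',(105,120,60),(125,255,255),(90,60,240,110),125)
print(onz(d,226,86,80))
```

```text
lock 641.5 [208.5 182. ] [465.2 148.6] [[486.0, 163.0], [485.0, 130.0], [444.0, 133.0], [446.0, 168.0]]
red 425.0 [169.3 174.6] [470.1 205.2] [[491.0, 214.0], [491.0, 194.0], [449.0, 196.0], [449.0, 216.0]]
green 249.0 [284.5 175.5] [460.6  56.2] [[482.0, 64.0], [481.0, 47.0], [440.0, 48.0], [441.0, 65.0]]
handle 850.5 [229.  40.] [606.1 110.3] [[639.0, 114.0], [638.0, 101.0], [573.0, 106.0], [574.0, 120.0]]
handle2 1.0 [226.8  77.6] [574.2 115. ] [[575.0, 118.0], [576.0, 118.0], [574.0, 112.0], [573.0, 112.0]]
deck 17513.5 [232.  101.9] [548.9 118. ] [[639.0, 237.0], [649.0, 6.0], [462.0, -19.0], [446.0, 248.0]]
blue 1153.5 [170.5  83. ] [572.3 170.3] [[581.0, 227.0], [575.0, 112.0], [564.0, 113.0], [570.0, 229.0]]
[571.75527885 120.89491002  80.        ]
```

play_rows(steps=[[[-1, -26, 0, 0, 0, 0, 45], [-1, -26, 0, 0, 0, 0, 45], [0, 0, 22, 0, 0, 0, 45], [0, 0, 25, 0, 0, 0, 45], [0, 0, 25, 0, 0, 0, 45], [0, 0, 25, 0, 0, 0, 45], [0, 0, 20, 0, 0, 0, 45], [0, 0, 15, 0, 0, 0, 45], [0, 0, 15, 0, 0, 0, 45], [0, 0, 13, 0, 0, 0, 45], [0, 0, 0, 0, 0, 0, 45]]])

```text
clock: 3.07
tcp_pos: [465.1, 141.2, 74.0]
tcp_rot: [0.0, 1.0, -0.027, -0.003]
force: [-0.6, -0.0, 0.7]
grip_width: 0.52
finger_force: 0.0
```

play_rows(steps=[[[0, 0, 0, 0, 0, 0, 15], [0, 0, 0, 0, 0, 0, 15], [0, 0, 0, 0, 0, 0, 15], [0, 0, 0, 0, 0, 0, 15], [0, 0, 0, 0, 0, 0, 15], [0, 0, 0, 0, 0, 0, 15]]], force=8)

```text
clock: 3.57
tcp_pos: [467.6, 141.9, 77.0]
tcp_rot: [-0.0, 1.0, -0.027, 0.001]
force: [0.5, 1.3, 2.1]
grip_width: 0.253
finger_force: 8.0
```

play_rows(steps=[[[0, 4, 0, 0, 0, 0, 15], [0, 4, 0, 0, 0, 0, 15], [0, 4, 0, 0, 0, 0, 15], [0, 4, 0, 0, 0, 0, 15], [0, 4, 0, 0, 0, 0, 15], [0, 4, 0, 0, 0, 0, 15], [0, 4, 0, 0, 0, 0, 15], [0, 4, 0, 0, 0, 0, 15], [0, 4, 0, 0, 0, 0, 15], [0, 3, 0, 0, 0, 0, 15], [0, 0, 0, 0, 0, 0, 15]]], force=12)

```text
clock: 4.48
tcp_pos: [465.1, 101.6, 77.0]
tcp_rot: [0.0, 1.0, -0.027, 0.0]
force: [-1.3, -0.5, 6.9]
grip_width: 0.254
finger_force: 12.0
```

play_rows(steps=[[[0, 2, 0, 0, 0, 0, 15], [0, 2, 0, 0, 0, 0, 15], [0, 2, 0, 0, 0, 0, 15], [0, 2, 0, 0, 0, 0, 15], [0, 0, 0, 0, 0, 0, 15], [0, 0, 0, 0, 0, 0, 15]]])

```text
clock: 4.98
tcp_pos: [464.7, 94.8, 77.0]
tcp_rot: [-0.001, 1.0, -0.028, 0.0]
force: [-1.1, 5.6, 6.6]
grip_width: 0.253
finger_force: 12.0
```

play_rows(steps=[[[0, 2, 0, 0, 0, 0, 15], [0, 2, 0, 0, 0, 0, 15], [0, 2, 0, 0, 0, 0, 15], [0, 0, 0, 0, 0, 0, 15], [0, 0, 0, 0, 0, 0, 15]]])

```text
clock: 5.4
tcp_pos: [464.5, 93.1, 77.0]
tcp_rot: [-0.004, 1.0, -0.03, 0.001]
force: [0.9, 23.3, 5.9]
grip_width: 0.277
finger_force: 12.0
```

The grip hit its end stop: 23 N at y≈93, where about 95 was predicted. I'll ease off, release, rise and go above the handle.

play_rows(steps=[[[0, -3, 0, 0, 0, 0, 15], [0, 0, 0, 0, 0, 0, 15], [0, 0, 0, 0, 0, 0, 45], [0, 0, 0, 0, 0, 0, 45], [0, 0, 0, 0, 0, 0, 45], [0, 0, -20, 0, 0, 0, 45], [0, 0, -25, 0, 0, 0, 45], [0, 0, -30, 0, 0, 0, 45], [0, 0, -30, 0, 0, 0, 45], [0, 0, -15, 0, 0, 0, 45], [0, 0, 0, 0, 0, 0, 45]]])

```text
clock: 6.32
tcp_pos: [467.0, 90.7, 199.6]
tcp_rot: [0.001, 1.0, -0.027, 0.004]
force: [0.4, -0.2, -0.3]
grip_width: 0.515
finger_force: 0.0
```

Run:
```python
from h import *
import pickle
d=shot('wrist','w2.png');s=shot('side','s2.png')
a=d['img']; b=s['img'][190:300,200:330]
b=cv2.resize(b,(454,384),interpolation=3)
cv2.imwrite('pics/v2.png',cv2.resize(np.hstack([a[:, :],b])[:,:,::-1],(800,318)))
h=cv2.cvtColor(s['img'],cv2.COLOR_RGB2HSV);m=cv2.inRange(h,(5,150,120),(16,255,255));m[:190]=0;m[300:]=0;m[:,:270]=0;m[:,330:]=0
x,y,w,hh=cv2.boundingRect(m);print(x,y,w,hh,onz(s,x+w/2,y+5,96))
```

```text
289 223 21 32 [460.8168253  106.01936215  96.        ]
```

View pics/v2.png

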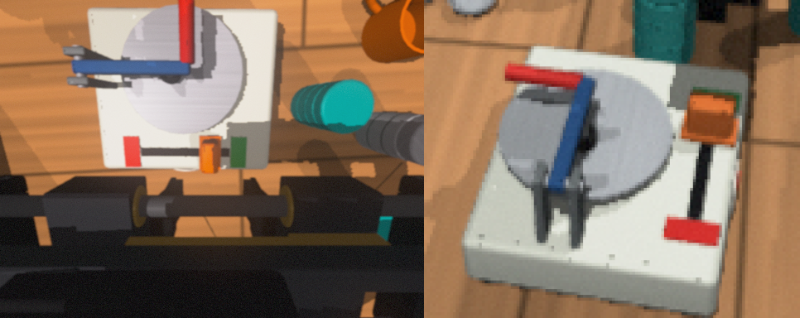

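Run:
```python
from h import *
d=get_image('wrist')
h=cv2.cvtColor(d['img'],cv2.COLOR_RGB2HSV)
def box(name,lo,hi,r,z):
    m=cv2.inRange(h,lo,hi); k=np.zeros_like(m);k[r[1]:r[3],r[0]:r[2]]=m[r[1]:r[3],r[0]:r[2]]
    x,y,w,hh=cv2.boundingRect(k); print(name,x,y,w,hh,np.round(onz(d,x,y+hh/2,z),1),np.round(onz(d,x+w,y+hh/2,z),1))
box('lock',(5,150,100),(16,255,255),(235,150,275,215),96)
box('lock',(5,150,100),(16,255,255),(235,150,275,215),66)
box('red',(0,160,80),(4,255,255),(140,150,180,215),60)
box('green',(45,60,30),(90,255,255),(270,150,310,215),60)
box('handle',(0,160,80),(4,255,255),(205,0,245,77),125)
```

```text
lock 235 162 40 53 [464.4 113.9  96. ] [462.   72.7  96. ]
lock 235 162 40 53 [457.1 116.7  66. ] [454.5  71.1  66. ]
red 149 163 20 35 [470.7 215.8  60. ] [469.4 192.7  60. ]
green 279 163 19 37 [461.1  65.8  60. ] [459.9  43.9  60. ]
handle 216 0 17 70 [599.9 116.9 125. ] [599.1 103.1 125. ]
```

The lock's centre measures y≈95, which is 35 mm past the middle of the marks (130.7). That matches the end stop, so the lock is home. Now the handle.

play_rows(steps=[[[24, -4, 0, 0, 0, 0, 50], [24, -5, 0, 0, 0, 0, 50], [24, -5, 0, 0, 0, 0, 50], [24, -5, 0, 0, 0, 0, 50], [24, -5, 0, 0, 0, 0, 50], [23, -3, 0, 0, 0, 0, 50], [0, 0, 0, 0, 0, 0, 50], [0, 0, 0, 0, 0, 0, 50]]])

```text
clock: 7.13
tcp_pos: [608.2, 110.4, 193.6]
tcp_rot: [0.0, 1.0, -0.027, -0.002]
force: [-0.2, 0.1, 0.5]
grip_width: 0.576
finger_force: 0.0
```

Run:
```python
from h import *
s=state();print(s['tcp_pos'],s['tcp_rot'],s['force'],s['clock'])
```

```text
[608.17315143 110.44531785 193.61370732] [ 2.31614187e-04  9.99626297e-01 -2.72422733e-02 -2.25187638e-03] [-0.16033894  0.1057661   0.4539491 ] 7.1333
```

Position is right. Descend 79 mm to TCP z≈114 and close lightly.

play_rows(steps=[[[1, 0, 15, 0, 0, 0, 50], [1, 0, 20, 0, 0, 0, 50], [0, 0, 18, 0, 0, 0, 50], [0, 0, 14, 0, 0, 0, 50], [0, 0, 12, 0, 0, 0, 50], [0, 0, 0, 0, 0, 0, 50], [0, 0, 0, 0, 0, 0, 8], [0, 0, 0, 0, 0, 0, 8], [0, 0, 0, 0, 0, 0, 8], [0, 0, 0, 0, 0, 0, 8], [0, 0, 0, 0, 0, 0, 8], [0, 0, 0, 0, 0, 0, 8]]], force=10)

```text
clock: 8.13
tcp_pos: [611.0, 110.8, 118.0]
tcp_rot: [-0.0, 1.0, -0.027, 0.001]
force: [-0.2, 0.5, -0.5]
grip_width: 0.203
finger_force: 0.0
```

play_rows(steps=[[[0, 0, 0, 0, 0, 0, 8], [0, 0, 0, 0, 0, 0, 8], [0, 0, 0, 0, 0, 0, 8]]])

```text
clock: 8.38
tcp_pos: [610.7, 110.5, 117.5]
tcp_rot: [0.0, 1.0, -0.027, 0.0]
force: [-0.5, -1.3, 1.2]
grip_width: 0.101
finger_force: 0.6
```

Run:
```python
import numpy as np
# tool increments along arc: tool y ~ -scale y, tool z = down; handle y=-R cos, z=R sin
R=110
for n,a in((12,np.linspace(0,.8,13)),(12,np.linspace(.8,1.6,13)),(8,np.linspace(1.6,2.13,9))):
    y=-R*np.cos(a);z=R*np.sin(a)
    print([[round(-p,1),round(-q,1)] for p,q in zip(np.diff(y),np.diff(z))])
```

```text
[[np.float64(-0.2), np.float64(-7.3)], [np.float64(-0.7), np.float64(-7.3)], [np.float64(-1.2), np.float64(-7.2)], [np.float64(-1.7), np.float64(-7.1)], [np.float64(-2.2), np.float64(-7.0)], [np.float64(-2.6), np.float64(-6.8)], [np.float64(-3.1), np.float64(-6.7)], [np.float64(-3.5), np.float64(-6.4)], [np.float64(-3.9), np.float64(-6.2)], [np.float64(-4.3), np.float64(-5.9)], [np.float64(-4.7), np.float64(-5.6)], [np.float64(-5.1), np.float64(-5.3)]]
[[np.float64(-5.4), np.float64(-4.9)], [np.float64(-5.7), np.float64(-4.6)], [np.float64(-6.0), np.float64(-4.2)], [np.float64(-6.3), np.float64(-3.8)], [np.float64(-6.5), np.float64(-3.3)], [np.float64(-6.7), np.float64(-2.9)], [np.float64(-6.9), np.float64(-2.4)], [np.float64(-7.1), np.float64(-2.0)], [np.float64(-7.2), np.float64(-1.5)], [np.float64(-7.3), np.float64(-1.0)], [np.float64(-7.3), np.float64(-0.5)], [np.float64(-7.3), np.float64(-0.0)]]
[[np.float64(-7.3), np.float64(0.5)], [np.float64(-7.2), np.float64(0.9)], [np.float64(-7.1), np.float64(1.4)], [np.float64(-7.0), np.float64(1.9)], [np.float64(-6.9), np.float64(2.3)], [np.float64(-6.7), np.float64(2.8)], [np.float64(-6.5), np.float64(3.2)], [np.float64(-6.3), np.float64(3.7)]]
```

The opening went to 9 mm, less than the 16 mm bar. I'll look before doing anything else.

Run:
```python
from h import *
s=get_image('side');w=get_image('wrist');c=get_image('scene')
r=lambda i:cv2.resize(i,(400,300),interpolation=3)
a=np.hstack([r(s['img'][170:290,190:350]),r(c['img'][110:230,230:390])]);b=r(w['img']);t=state()
cv2.imwrite('pics/v3.png',np.vstack([a,np.hstack([b,b*0])])[:,:,::-1]); print(t['grip_width'],t['finger_force'],t['force'],t['tcp_pos'])
```

```text
0.0968141582268144 0.9186535142362118 [ 0.41400817 -3.04039787  1.62134299] [610.7649039  110.26550312 117.48803332]
```

View pics/v3.png

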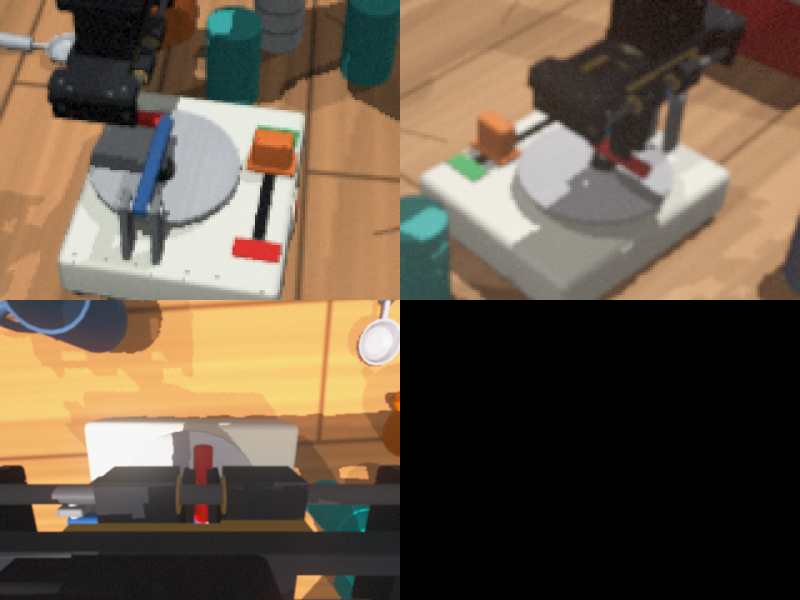

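The bar is visibly between the fingers: red bar at wrist view (203,490), fingers either side. I'll let the grip settle and read it again.

play_rows(steps=[[[0, 0, 0, 0, 0, 0, 4], [0, 0, 0, 0, 0, 0, 4], [0, 0, 0, 0, 0, 0, 4], [0, 0, 0, 0, 0, 0, 4]]], force=10)

```text
clock: 8.87
tcp_pos: [611.0, 110.1, 117.8]
tcp_rot: [0.0, 1.0, -0.027, 0.0]
force: [-1.2, -4.4, 4.5]
grip_width: 0.055
finger_force: 2.5
```

Run:
```python
from h import *
w=get_image('wrist');h=cv2.cvtColor(w['img'],cv2.COLOR_RGB2HSV)
m=cv2.inRange(h,(0,140,70),(5,255,255))|cv2.inRange(h,(174,140,70),(180,255,255))
m[:, :220]=0;m[:,300:]=0
for r in range(180,300,6):
    c=np.where(m[r])[0]
    if len(c): print(r,c.min(),c.max(),[np.round(onz(w,c.mean(),r,z),0)[:2] for z in(110,125)], round((c.max()-c.min()+1)*np.linalg.norm(onz(w,1,r,125)-onz(w,0,r,125)),1))
t=state();print(np.round(w['extrinsics'],3),t['tcp_pos'],t['grip_width'])
cv2.imwrite('pics/v4.png',cv2.resize(w['img'][170:300,170:350],None,fx=4.4,fy=4.4,interpolation=3)[:,:,::-1])
```

```text
192 251 270 [array([630., 107.]), array([634., 107.])] 12.7
198 249 270 [array([626., 108.]), array([630., 108.])] 14.0
204 249 270 [array([621., 108.]), array([626., 108.])] 14.1
210 249 270 [array([617., 108.]), array([622., 108.])] 14.2
216 253 265 [array([613., 110.]), array([618., 110.])] 8.4
222 254 260 [array([608., 111.]), array([614., 110.])] 4.6
228 254 260 [array([604., 111.]), array([610., 111.])] 4.6
234 254 260 [array([599., 111.]), array([605., 111.])] 4.6
264 252 262 [array([575., 112.]), array([584., 112.])] 7.5
270 252 262 [array([570., 113.]), array([579., 112.])] 7.5
276 252 262 [array([565., 113.]), array([575., 112.])] 7.5
282 252 262 [array([560., 113.]), array([570., 113.])] 7.6
[[-5.50000e-02  9.68000e-01  2.47000e-01  6.78365e+02]
 [-9.98000e-01 -5.40000e-02 -1.30000e-02  1.06900e+02]
 [ 1.00000e-03 -2.47000e-01  9.69000e-01  2.95230e+02]
 [ 0.00000e+00  0.00000e+00  0.00000e+00  1.00000e+00]] [611.01501015 110.17830564 117.84046296] 0.045058641377800045
```

View pics/v4.png

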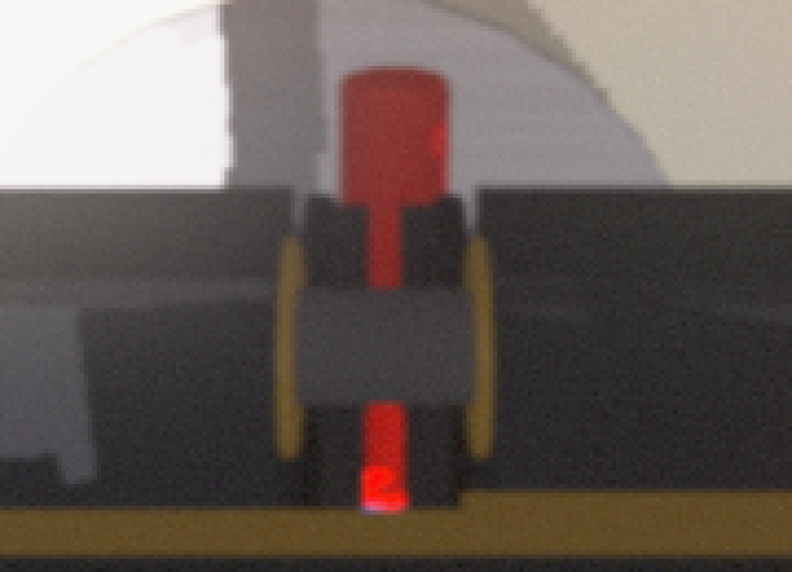

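The finger fronts end at image row ≈215, which puts the tips at z≈131, on top of the bar rather than around it. I'll open, go 18 mm lower (still clear of the pan whichever reading holds) and close again.

play_rows(steps=[[[0, 0, -4, 0, 0, 0, 40], [0, 0, 0, 0, 0, 0, 40], [0, 0, 0, 0, 0, 0, 40], [0, 0, 0, 0, 0, 0, 40], [0, 0, 6, 0, 0, 0, 40], [0, 0, 6, 0, 0, 0, 40], [0, 0, 6, 0, 0, 0, 40], [0, 0, 4, 0, 0, 0, 40], [0, 0, 0, 0, 0, 0, 40], [0, 0, 0, 0, 0, 0, 40]]])

```text
clock: 9.75
tcp_pos: [610.3, 110.8, 98.6]
tcp_rot: [-0.0, 1.0, -0.027, -0.001]
force: [0.9, 0.0, 0.2]
grip_width: 0.458
finger_force: 0.0
```

play_rows(steps=[[[0, 0, 0, 0, 0, 0, 12], [0, 0, 0, 0, 0, 0, 12], [0, 0, 0, 0, 0, 0, 12], [0, 0, 0, 0, 0, 0, 12], [0, 0, 0, 0, 0, 0, 12], [0, 0, 0, 0, 0, 0, 12]]])

```text
clock: 10.25
tcp_pos: [610.8, 108.9, 99.6]
tcp_rot: [0.002, 1.0, -0.027, 0.0]
force: [-0.8, -5.0, 0.1]
grip_width: 0.18
finger_force: 10.0
```

Now it is gripped: 15.7 mm at 10 N, matching the bar. Next, the swing along the 110 mm arc.

play_rows(steps=[[[0, 0, 0, 0, 0, 0, 12], [0, -0.2, -7.3, 0, 0, 0, 12], [0, -0.7, -7.3, 0, 0, 0, 12], [0, -1.2, -7.2, 0, 0, 0, 12], [0, -1.7, -7.1, 0, 0, 0, 12], [0, -2.2, -7, 0, 0, 0, 12], [0, -2.6, -6.8, 0, 0, 0, 12], [0, -3.1, -6.7, 0, 0, 0, 12], [0, -3.5, -6.4, 0, 0, 0, 12], [0, -3.9, -6.2, 0, 0, 0, 12], [0, -4.3, -5.9, 0, 0, 0, 12], [0, 0, 0, 0, 0, 0, 12]]], force=20)

```text
clock: 11.25
tcp_pos: [612.3, 130.5, 169.9]
tcp_rot: [0.004, 1.0, -0.026, 0.001]
force: [-2.4, -10.8, 5.4]
grip_width: 0.175
finger_force: 20.0
```

play_rows(steps=[[[0, -4.5, -5.6, 0, 0, 0, 12], [0, -5, -5.3, 0, 0, 0, 12], [0, -5.4, -4.9, 0, 0, 0, 12], [0, -5.7, -4.6, 0, 0, 0, 12], [0, -6, -4.2, 0, 0, 0, 12], [0, -6.3, -3.8, 0, 0, 0, 12], [0, -6.5, -3.3, 0, 0, 0, 12], [0, -6.7, -2.9, 0, 0, 0, 12], [0, -6.9, -2.4, 0, 0, 0, 12], [0, -7.1, -2, 0, 0, 0, 12], [0, 0, 0, 0, 0, 0, 12]]])

```text
clock: 12.17
tcp_pos: [616.4, 194.4, 208.9]
tcp_rot: [0.0, 1.0, -0.027, 0.002]
force: [0.4, -2.8, 9.4]
grip_width: 0.177
finger_force: 20.0
```

play_rows(steps=[[[0, -7.2, -1, 0, 0, 0, 12], [0, -7.3, -0.8, 0, 0, 0, 12], [0, -7.3, -0.2, 0, 0, 0, 12], [0, -7.3, 0.2, 0, 0, 0, 12], [0, -7.3, 0.5, 0, 0, 0, 12], [0, -7.2, 0.9, 0, 0, 0, 12], [0, -7.1, 1.4, 0, 0, 0, 12], [0, -7, 1.9, 0, 0, 0, 12], [0, -6.9, 2.3, 0, 0, 0, 12], [0, 0, 0, 0, 0, 0, 12]]])

```text
clock: 13.0
tcp_pos: [619.8, 260.5, 200.1]
tcp_rot: [-0.001, 1.0, -0.027, 0.001]
force: [5.3, -1.0, 0.7]
grip_width: 0.174
finger_force: 20.0
```

play_rows(steps=[[[0, -5, 2.2, 0, 0, 0, 12], [0, -5, 2.6, 0, 0, 0, 12], [0, -4, 2.3, 0, 0, 0, 12], [0, 0, 0, 0, 0, 0, 12], [0, 0, 0, 0, 0, 0, 12]]])

```text
clock: 13.42
tcp_pos: [620.4, 273.5, 193.1]
tcp_rot: [-0.0, 1.0, -0.027, 0.001]
force: [5.9, -1.5, -0.0]
grip_width: 0.172
finger_force: 20.0
```

play_rows(steps=[[[0, -2, 1.1, 0, 0, 0, 12], [0, -2, 1.2, 0, 0, 0, 12], [0, 0, 0, 0, 0, 0, 12], [0, 0, 0, 0, 0, 0, 12], [0, 0, 0, 0, 0, 0, 12]]])

```text
clock: 13.83
tcp_pos: [620.5, 274.2, 192.6]
tcp_rot: [0.003, 1.0, -0.027, 0.001]
force: [2.5, -8.3, 8.0]
grip_width: 0.177
finger_force: 20.0
```

On the back stop (force rises, position stays). Release and rise.

play_rows(steps=[[[0, 2, -1, 0, 0, 0, 12], [0, 0, 0, 0, 0, 0, 30], [0, 0, 0, 0, 0, 0, 40], [0, 0, 0, 0, 0, 0, 40], [0, 0, 0, 0, 0, 0, 40], [0, 0, -15, 0, 0, 0, 40], [0, 0, -25, 0, 0, 0, 40], [0, 0, -25, 0, 0, 0, 40], [-8, 25, 0, 0, 0, 0, 80], [-12, 36, 0, 0, 0, 0, 80], [-12, 36, 0, 0, 0, 0, 80], [-12, 36, 0, 0, 0, 0, 80]]])

```text
clock: 14.83
tcp_pos: [566.8, 144.0, 257.2]
tcp_rot: [-0.0, 1.0, -0.026, -0.001]
force: [0.5, -0.7, -0.3]
grip_width: 0.677
finger_force: 0.0
```

play_rows(steps=[[[-12, 36, 0, 0, 0, 0, 80], [-12, 36, 0, 0, 0, 0, 80], [-12, 36, 0, 0, 0, 0, 80], [-12, 36, 0, 0, 0, 0, 80], [-12, 36, 0, 0, 0, 0, 80], [-10, 25, 0, 0, 0, 0, 80], [-10, 25, 0, 0, 0, 0, 80], [0, 0, 0, 0, 0, 0, 80], [0, 0, 0, 0, 0, 0, 80]]])

```text
clock: 15.58
tcp_pos: [475.4, -81.4, 257.5]
tcp_rot: [-0.001, 1.0, -0.029, -0.0]
force: [0.4, 0.1, -0.6]
grip_width: 0.918
finger_force: 0.0
```

Run:
```python
from h import *
s=state();print(s['tcp_pos'],s['grip_width'],s['clock'])
d=shot('wrist','w5.png');c=shot('scene','s5.png');e=shot('side','e5.png')
r=lambda i:cv2.resize(i,(400,300),interpolation=3)
cv2.imwrite('pics/v5.png',np.vstack([np.hstack([r(d['img']),r(c['img'][110:230,230:390])]),np.hstack([r(e['img'][130:310,200:440]),r(c['img'][150:300,80:280])])])[:,:,::-1])
```

```text
[475.43697658 -81.39327993 257.4791774 ] 0.9184488681201904 15.5833
```

View pics/v5.png

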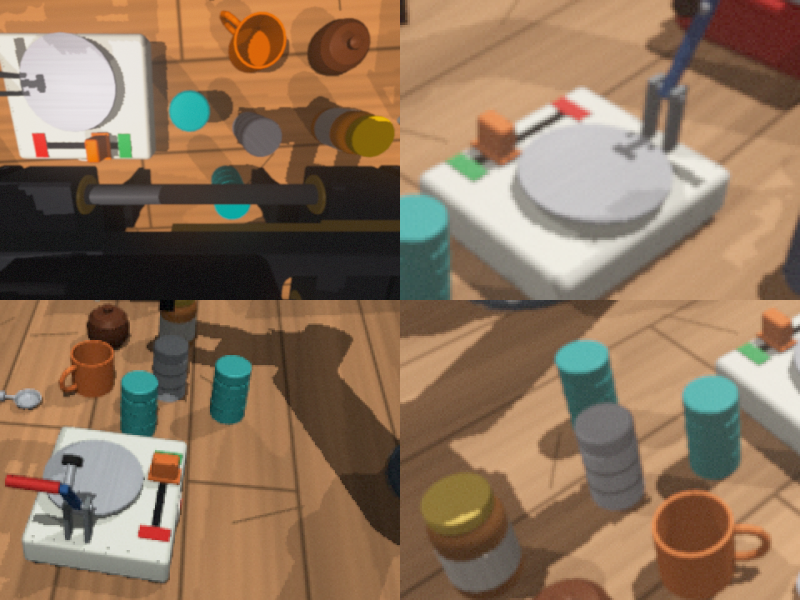

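The hold-down arm leans on its back stop and the pan is free, with the lock at the green end. The grey tin stands at wrist composite (262,135). Measuring its lid and the pan.

Run:
```python
from h import *
d=get_image('wrist')
for n,r,z in(('tin',(300,130,375,205),110),('pan',(15,30,170,180),80)):
    g=cv2.medianBlur(cv2.cvtColor(d['img'],cv2.COLOR_RGB2GRAY),3)[r[1]:r[3],r[0]:r[2]]
    R=27 if n=='tin' else 59
    c=cv2.HoughCircles(g,cv2.HOUGH_GRADIENT,1,10,param1=80,param2=8,minRadius=int(R*.75),maxRadius=int(R*1.25))
    for x,y,q in c[0][:4]: 
        p=onz(d,x+r[0],y+r[1],z); print(n,x+r[0],y+r[1],q,np.round(p,1),'rad mm',round(np.linalg.norm(onz(d,x+r[0]+q,y+r[1],z)-p),1))
for n,u,v in(('jar',370*1.28,136*1.28),):print(n,onz(d,u,v,120))
```

```text
tin 336.5 177.5 25.1 [ 471.6 -174.3  110. ] rad mm 29.9
tin 331.5 163.5 31.3 [ 488.8 -168.1  110. ] rad mm 36.9
tin 321.5 163.5 26.4 [ 489.4 -156.4  110. ] rad mm 31.1
tin 363.5 163.5 26.2 [ 486.8 -205.8  110. ] rad mm 30.9
pan 75.5 113.5 72.4 [563.  139.9  80. ] rad mm 89.3
pan 93.5 112.5 66.9 [563.  117.4  80. ] rad mm 82.4
pan 83.5 107.5 66.9 [569.5 128.5  80. ] rad mm 82.1
pan 77.5 92.5 51.3 [587.2 132.1  80. ] rad mm 62.1
jar [ 469.32426019 -329.15421522  120.        ]
```

Tin measured at (472,-173); the pan middle, from the lock track and handle geometry, is at (568,124). Go over the tin and down.

play_rows(steps=[[[1.5, 25, 0, 0, 0, 0, 86], [0, 33, 0, 0, 0, 0, 86], [0, 33, 0, 0, 0, 0, 86], [0, 0, 25, 0, 0, 0, 86], [0, 0, 25, 0, 0, 0, 86], [0, 0, 25, 0, 0, 0, 86], [0, 0, 20, 0, 0, 0, 86], [0, 0, 0, 0, 0, 0, 86], [0, 0, 0, 0, 0, 0, 86]]])

```text
clock: 16.53
tcp_pos: [472.5, -170.8, 161.9]
tcp_rot: [-0.001, 1.0, -0.026, -0.001]
force: [0.2, -0.0, -0.1]
grip_width: 0.988
finger_force: 0.0
```

Run:
```python
from h import *
s=state();print(s['tcp_pos'],s['force'],s['grip_width'])
```

```text
[ 472.54962801 -170.84840776  161.93730743] [ 0.1866758  -0.00152693 -0.08731526] 0.9875791024903237
```

play_rows(steps=[[[0, 1.5, 20, 0, 0, 0, 86], [0, 0, 20, 0, 0, 0, 86], [0, 0, 20, 0, 0, 0, 86], [0, 0, 20, 0, 0, 0, 86], [0, 0, 14, 0, 0, 0, 86], [0, 0, 0, 0, 0, 0, 86], [0, 0, 0, 0, 0, 0, 55], [0, 0, 0, 0, 0, 0, 55], [0, 0, 0, 0, 0, 0, 55], [0, 0, 0, 0, 0, 0, 55], [0, 0, 0, 0, 0, 0, 55], [0, 0, 0, 0, 0, 0, 55]]], force=25)

```text
clock: 17.53
tcp_pos: [473.3, -174.2, 69.7]
tcp_rot: [0.001, 1.0, -0.027, 0.001]
force: [-0.1, -0.5, 5.2]
grip_width: 0.704
finger_force: 25.0
```

play_rows(steps=[[[0, 0, -5, 0, 0, 0, 55], [0, 0, -10, 0, 0, 0, 55], [0, 0, -15, 0, 0, 0, 55], [0, 0, -20, 0, 0, 0, 55], [0, 0, -20, 0, 0, 0, 55], [0, 0, -20, 0, 0, 0, 55], [0, 0, -20, 0, 0, 0, 55], [0, 0, -20, 0, 0, 0, 55], [0, 0, -12, 0, 0, 0, 55], [0, 0, -6, 0, 0, 0, 55], [0, 0, 0, 0, 0, 0, 55]]])

```text
clock: 18.45
tcp_pos: [472.7, -173.6, 217.9]
tcp_rot: [0.0, 1.0, -0.027, 0.001]
force: [0.9, 0.2, -4.8]
grip_width: 0.704
finger_force: 25.0
```

Run:
```python
from h import *
s=state();print(s['tcp_pos'],s['force'],s['grip_width'],s['finger_force'])
p=s['tcp_pos'];t=np.array([568-p[0],124-p[1]]);q=s['tcp_rot'];from scipy.spatial.transform import Rotation as R
print(R.from_quat([q[1],q[2],q[3],q[0]]).inv().apply([*t,0]))
e=get_image('side');c=get_image('scene')
r=lambda i:cv2.resize(i,(400,300),interpolation=3)
u,v=proj(e,[p[0],p[1],p[2]]);u2,v2=proj(c,[p[0],p[1],p[2]]);u,v,u2,v2=map(int,(u,v,u2,v2));print(u,v,u2,v2)
cv2.imwrite('pics/v6.png',np.hstack([r(e['img'][max(0,v-60):v+90,u-100:u+100]),r(c['img'][max(0,v2-60):v2+90,max(0,u2-100):u2+100])])[:,:,::-1])
```

```text
[ 472.74180884 -173.5782654   217.94205846] [ 0.89404824  0.21046971 -4.77768483] 0.7041493016094206 25.00235906458215
[ 7.89852900e+01 -3.02304898e+02 -1.39950558e-01]
303 124 173 169
```

Tin held (4.8 N). Carry it over to the pan.

play_rows(steps=[[[3, -12, 0, 0, 0, 0, 55], [6, -22, 0, 0, 0, 0, 55], [8, -30, 0, 0, 0, 0, 55], [8, -30, 0, 0, 0, 0, 55], [8, -30, 0, 0, 0, 0, 55], [8, -30, 0, 0, 0, 0, 55], [8, -30, 0, 0, 0, 0, 55], [8, -30, 0, 0, 0, 0, 55], [8, -30, 0, 0, 0, 0, 55], [6, -25, 0, 0, 0, 0, 55], [5, -20, 0, 0, 0, 0, 55], [3, -13, 0, 0, 0, 0, 55]]])

```text
clock: 19.55
tcp_pos: [567.1, 126.9, 215.0]
tcp_rot: [-0.001, 1.0, -0.026, -0.001]
force: [0.1, -0.4, -4.5]
grip_width: 0.704
finger_force: 25.0
```

play_rows(steps=[[[0, 0, 10, 0, 0, 0, 55], [0, 0, 12, 0, 0, 0, 55], [0, 0, 12, 0, 0, 0, 55], [0, 0, 8, 0, 0, 0, 55], [0, 0, 4, 0, 0, 0, 55], [0, 0, 0, 0, 0, 0, 55], [0, 0, 0, 0, 0, 0, 55], [0, 0, 0, 0, 0, 0, 55]]])

```text
clock: 20.22
tcp_pos: [568.4, 123.4, 171.2]
tcp_rot: [0.0, 1.0, -0.027, 0.001]
force: [0.5, 1.2, -4.0]
grip_width: 0.707
finger_force: 25.0
```

Run:
```python
from h import *
s=state();print(s['tcp_pos'],s['force'],s['grip_width'],s['finger_force'])
d=shot('wrist','w6.png');e=shot('side','e6.png');c=shot('scene','c6.png');p=np.array(s['tcp_pos'])
r=lambda i:cv2.resize(i,(400,300),interpolation=3)
E=e['img'].copy();C=c['img'].copy()
for D,I in((e,E),(c,C)):
    for q in([568,124,80],[p[0],p[1],p[2]-70]):
        cv2.circle(I,tuple(int(round(k)) for k in proj(D,q)),1,(255,0,255),-1)
cv2.imwrite('pics/v6.png',np.vstack([np.hstack([r(E[150:300,190:390]),r(C[90:240,210:410])]),np.hstack([r(d['img']),r(d['img'])*0])])[:,:,::-1])
```

```text
[568.41994048 123.3902855  171.19031752] [ 0.49033259  1.21282331 -4.0354486 ] 0.7069204886107194 25.002370369404616
```

View pics/v6.png

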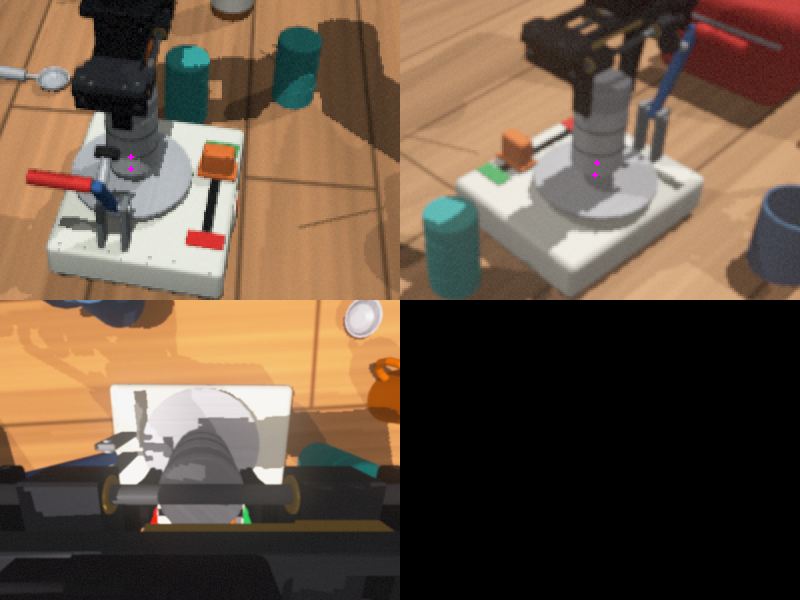

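The magenta pan-centre mark (side crop (130,169), scene crop (594,175)) lies in the middle of the pan, with the tin straight above it. Lower it gently.

play_rows(steps=[[[0, 0, 5, 0, 0, 0, 55], [0, 0, 5, 0, 0, 0, 55], [0, 0, 4, 0, 0, 0, 55], [0, 0, 3, 0, 0, 0, 55], [0, 0, 2, 0, 0, 0, 55], [0, 0, 2, 0, 0, 0, 55], [0, 0, 2, 0, 0, 0, 55], [0, 0, 0, 0, 0, 0, 55], [0, 0, 0, 0, 0, 0, 55]]])

```text
clock: 21.12
tcp_pos: [567.9, 123.7, 147.8]
tcp_rot: [0.0, 1.0, -0.027, 0.0]
force: [0.1, -0.1, -2.9]
grip_width: 0.702
finger_force: 25.0
```

play_rows(steps=[[[0, 0, 1, 0, 0, 0, 55], [0, 0, 1, 0, 0, 0, 55], [0, 0, 1, 0, 0, 0, 55], [0, 0, 1, 0, 0, 0, 55], [0, 0, 0, 0, 0, 0, 55], [0, 0, 0, 0, 0, 0, 55]]])

```text
clock: 21.62
tcp_pos: [567.9, 123.7, 143.7]
tcp_rot: [0.0, 1.0, -0.027, 0.0]
force: [-1.2, -1.0, -0.6]
grip_width: 0.705
finger_force: 25.0
```

play_rows(steps=[[[0, 0, 1, 0, 0, 0, 55], [0, 0, 0, 0, 0, 0, 55], [0, 0, 0, 0, 0, 0, 55], [0, 0, 0, 0, 0, 0, 66], [0, 0, 0, 0, 0, 0, 70], [0, 0, 0, 0, 0, 0, 76], [0, 0, 0, 0, 0, 0, 84], [0, 0, 0, 0, 0, 0, 84], [0, 0, 0, 0, 0, 0, 84], [0, 0, 0, 0, 0, 0, 84]]])

```text
clock: 22.45
tcp_pos: [568.0, 123.7, 142.8]
tcp_rot: [-0.0, 1.0, -0.027, 0.0]
force: [-0.6, -0.4, 0.1]
grip_width: 0.958
finger_force: 0.0
```

play_rows(steps=[[[0, 0, -6, 0, 0, 0, 84], [0, 0, -12, 0, 0, 0, 84], [0, 0, -18, 0, 0, 0, 84], [0, 0, -20, 0, 0, 0, 84], [0, 0, -20, 0, 0, 0, 84], [0, 0, -20, 0, 0, 0, 84], [0, 0, -20, 0, 0, 0, 84], [-30, 0, 0, 0, 0, 0, 84], [-30, 0, 0, 0, 0, 0, 84], [-30, 0, 0, 0, 0, 0, 84], [-20, 0, 0, 0, 0, 0, 84], [0, 0, 0, 0, 0, 0, 84]]])

```text
clock: 23.45
tcp_pos: [452.7, 130.1, 258.8]
tcp_rot: [0.0, 1.0, -0.027, -0.002]
force: [-0.2, 0.8, -0.1]
grip_width: 0.965
finger_force: 0.0
```

Run:
```python
from h import *
s=state();print(s['tcp_pos'],s['force'],s['clock'])
e=shot('side','e7.png');c=shot('scene','c7.png')
# predicted silhouettes: tin upright at pan middle, pan sunk 8
for n,D in(('side',e),('scene',c)):
    g=cv2.medianBlur(cv2.cvtColor(D['img'],cv2.COLOR_RGB2GRAY),3).astype(int)
    for z in(100,140,175):
        u,v=proj(D,[568,124,z]); row=D['img'][int(v),int(u)-24:int(u)+25].astype(int)
        sat=row.max(1)-row.min(1); print(n,z,round(u,1),round(v,1),'gray',' '.join(map(str,g[int(v),int(u)-24:int(u)+25:2])))
    h=cv2.cvtColor(D['img'],cv2.COLOR_RGB2HSV)
    b=cv2.inRange(h,(5,160,110),(16,255,255))
```

```text
[452.70198245 130.13909856 258.83309895] [-0.16944281  0.82907252 -0.11725513] 23.45
side 100 255.1 228.2 gray 179 178 174 148 40 82 50 28 20 51 111 117 120 118 114 92 92 86 87 86 155 178 179 178 179
side 140 254.7 216.6 gray 161 157 207 226 226 226 218 101 91 98 102 104 107 103 102 99 94 85 81 122 226 227 227 227 227
side 175 254.4 205.9 gray 126 131 131 138 151 154 147 146 150 150 150 150 150 150 150 150 150 151 153 137 110 74 62 67 71
scene 100 308.1 170.9 gray 190 193 194 195 195 163 108 108 108 104 102 99 98 94 97 98 95 96 115 141 112 117 126 156 180
scene 140 309.5 157.3 gray 221 192 125 83 105 130 111 113 110 97 93 89 87 87 87 87 90 112 128 178 177 103 68 68 115
scene 175 310.8 144.6 gray 165 166 166 165 163 155 175 189 190 190 189 185 174 170 169 170 170 171 171 159 157 132 90 86 81
```

The tin stands upright and centred in both views: edges are within about 1–2 px of the prediction at heights 100, 140 and 175 mm. The robot is clear of everything, so I'll hand in.

```bash
python3 -c "
from h import *
print(finish_job())"
```

```text
the job is handed in; nothing more can be done
None
```

The job is handed in at about 23 s of the 72 s: the lock is home at the green end, the hold-down arm is on its back stop, and the aluminium tin stands released, upright and centred on the pan, with nothing else moved; the judge's verdict was not shown.

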